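# Put the dial knob back on the tray sealer

## Robot

A 6-joint arm with a two-finger parallel gripper is mounted at the origin on the work surface; the furniture and walls round the work are solid. World frame = base frame: x ahead of the robot, y to its left, z up, the work surface at z = 0. Lengths are in m, angles in rad, forces in N, time in s.
With the tool pointing down it reaches from about 0.35 to 0.975 m from the base axis. Payload 4.9 kg.
Tool frame: the origin (TCP) lies at the very end of the fingers, on their centre line; the grasp point (between the pads) lies 19 mm behind it; z points along the fingers, y is the line along which they close (so a half turn about z gives the same grasp; the last joint's range is limited). The gripper opens to 85 mm and grips with 20 to 120 N. Pads are 22 mm wide; open, the fingers measure 114 mm over their backs; the gripper's body (76 mm by 85 mm) begins 54 mm behind the grasp point. The pads swing forward as they close: fully open they stand 13 mm farther back than shut.
Start: joints at [-1.384, 0.053, 1.613, -0, 1.476, -0.119], TCP at [0.188, -0.596, 0.231] pointing down, gripper open.
Joint ranges: [-3.01, 3.01], [-1.01, 2.22], [0.06, 2.58], [-1.02, 4.17], [0.09, 2.62], [-3.14, 3.14]. Speed limits (rad/s): [2.57, 2.57, 3.14, 3.14, 3.14, 3.14].

## Interface

Orientations are given as a unit quaternion [w, x, y, z].
In Python, from plant import state, optics, ticket, nets gives the robot as it stands. The module is installed in compiled form; this text tells all that it offers.
- The arm moves only by the shell command python3 -m inch 'ROWS' [OPENING]. ROWS is JSON, a list of rows, each an object of numbers: "dx", "dy", "dz": the shift along the tool's x, y, z as a fraction of full scale; "rx", "ry", "rz": the turn, a rotation vector about the tool's x, y, z as a fraction of full scale. In form: [{"dx": .., "dy": .., "dz": .., "rx": .., "ry": .., "rz": ..}, ...]. A call has 1 to 5 rows; each row is the pose to reach, as a shift and turn from the pose commanded when the call began, along the tool's axes at that moment; what a row does not reach only later rows make up. Full scale, the value 1, is 0.8 m for a shift and 1.5 rad for a turn. A row lasts 1/10 s, in which the tool goes at most 50 mm and 8.59 degrees, less where a joint would pass 70% of its speed; a pose out of reach is approached as far as the arm can. A call with a number of a shift or a turn outside -1 to 1 is refused whole. A call with a gripper value outside its range is refused whole. OPENING is the opening, from -1 (shut) to 1 (fully open), set as the call begins (- or left out, the last holds). The fingers move at their own pace and stop on an object; the grip force is fixed at half the most. Time passes only in rows, so rows that repeat a pose let the fingers close. It gives the time, the measured TCP pose, the force, the opening and the grip force at its end, in the units of the state.
- state(): the state, without advancing time (a new reading comes with each control period).
- optics.grab_frame(name): name is "side" or "top"; returns the picture (400x640x3 uint8, red, green, blue); there is no depth.
- optics.camera_info(name): a dict with "fx", "fy", "cx", "cy" (pixels), "R" (3x3) and "t" (3): a world point X has camera coordinates R X + t. Camera axes: x right, y down, z forward; pixel columns grow to the right and rows downward; lengths in m; the calibration is good to about 2 mm. A picture is of the moment at which its call begins. camera_info takes no time and is no camera call.
- ticket.job_done(): hands the job in; it is judged then, once.
Trained networks look in the newest picture that a camera, given by its name, has taken for a name from the list of things; names that differ only in an ending like _2 or _b are one class to them, and where a whole thing is asked for, a point or a joint stands for the part that bears it (a point fixed in the world has none). Each returns a list of dicts, best first, with "confidence" (0 to 1); they miss things now and then, are a little off and sometimes report something else, mostly with a low value. They report only what shows in the picture. A call takes as long as a camera call. They do not tell look-alikes from the thing itself.
- nets.boxes_of(camera, name): "bbox" ([centre column, centre row, width, height] in pixels, round what is visible of it).
- nets.outline_of(camera, name): "pixels" (400x640 bool, what is visible of it) and "bbox" ([centre column, centre row, width, height] in pixels, round what is visible of it).
The state is a dict: "time": time; "joint_pos": joint angles; "joint_vel": joint speeds; "joint_efforts": joint torques, N m; "tool_pos": TCP position; "tool_rot": TCP orientation; "contact_force": force on the tool from outside, world axes, zero at the start; "ft_torque": the same for the moment, N m; "gripper_width": opening from 0.0 (shut) to 1.0 (fully open); "grasp_force": force on a finger pad.
Only numpy, scipy, OpenCV 4.12 (cv2) and the standard library are available. Lean on these libraries where they do the work, as an engineer would, in place of code of your own. Each camera call takes 0.05 s, during which the arm holds its last target. There are 200 camera calls.

## Task

The tray sealer's big dial has lost its knob. Take the large pointer knob from the table, line its D-shaped bore up with the bare D-shaped spindle on the sealer, and push it down until it snaps home and sits fully down on the top plate, then let go. Leave the small knob where it lies: it belongs elsewhere.

Things in the scene. Friction and masses are not known exactly. Their poses are not given: they have to be found in the camera images.
- knob_center (a point): Large loose black pointer knob, upright, bore down; 44 mm tall, 54 long, 36 wide across two flat parallel sides (y = +-18 mm): grip there. From above one end narrows to a nose. Point on the bore axis, half-way up (22 mm); x to the nose, z up. D-shaped bore from below, 34 mm deep, 24 across, chamfered mouth, its flat 3.4 mm from the axis on the nose side (+x). 0.06 kg.
- spindle: Bare fixed steel D-spindle on the sealer's top plate, 32 mm tall, 20 mm thick, tip tapered to 8 mm above 20 mm. Origin on its axis at plate level (100 mm above the table), z up. One flat, 1.6 mm from the axis, faces +x: the knob goes on only with its nose that way (knob x along spindle x within 10 degrees; 1.5 mm play). It does not turn.
- sealer: White control box fixed on the table, 170 (x) x 110 x 100 mm, metal top plate; origin under its middle. Spindle 30 mm toward -x; a small dial with its knob (27 mm high) 50 mm toward +x. Spring balls in the spindle: put on loosely, the knob stops about 8 mm too high; a push of 5 to 15 N snaps it down until its underside lies on the plate (knob point 22 mm above the spindle's origin).
- small_knob_center (a point): Small loose black pointer knob of the same shape, upright on the table: 22 mm wide, 33 mm long, 27 mm tall. It does not fit and is to be left alone. Point half-way up (13.6 mm), x to its nose.
Things that resemble listed ones, but are neither listed nor needed, are in the scene too. Leave any brown or turquoise look-alike of the part that bears knob_center alone.

How it is judged:
At the end, for the whole second after the job is handed in: The large knob is snapped home on the spindle: its centre 19.5 to 24.5 mm above the spindle's origin (underside within 2.5 mm of the top plate), within 4 mm of the axis, upright within 7 degrees, its x axis along the spindle's within 17 degrees; the small knob is within 40 mm of where it lay (z of knob_center in the frame of spindle between 0.0195 and 0.0245 m and horizontal distance between knob_center and spindle below 0.004 m and angle between the x axis of knob_center and the x axis of spindle, either way round below 0.3 rad and angle between knob_center's own z axis and vertical below 0.12 rad and distance of small_knob_center from where it was at the start of the episode below 0.04 m); the robot touches nothing.
It fails at once if the small knob was moved by more than 40 mm (distance of small_knob_center from where it was at the start of the episode above 0.04 m).
It also fails if it takes over 43 s, if anything falls off the work surface, if the arm or the gripper's body presses on something with over 40 N, if the wrist force passes 120 N, or if a joint passes its speed limit or range.

## Working session

There is one attempt and no reset: what is moved stays moved. The work goes in short steps, Python scripts to look and compute and a shell command to move; the robot and the scene stay as the last step left them, time stands still between calls to the robot, and variables do not carry over. Pictures are saved under pics/ and viewed, at most 10 in all, crops included, and the job is handed in when it is done.

```bash
mkdir -p pics
python3 - <<'E'
from plant import state, optics, nets
import cv2, numpy as np
for c in("top","side"):
    im=optics.grab_frame(c); cv2.imwrite(f"pics/{c}0.png",im[...,::-1])
    i=optics.camera_info(c); print(c,i)
    for n in("knob_center","small_knob_center","spindle","sealer"):
        print(c,n,[(np.round(b["bbox"]).tolist(),round(b["confidence"],2)) for b in nets.boxes_of(c,n)])
s=state();print(s)
E
```

```text
top {'fx': 408.1532220703226, 'fy': 408.1532220703226, 'cx': 319.2180095374172, 'cy': 204.77475099637147, 'R': array([[ 0.08705182, -0.99618967,  0.00530383],
       [-0.97620063, -0.08636422, -0.19893104],
       [ 0.1986311 ,  0.01213971, -0.97999914]]), 't': array([-0.1693607 ,  0.51827931,  1.05738094])}
top knob_center [([360.0, 250.0, 16.0, 19.0], 0.74), ([420.0, 277.0, 20.0, 21.0], 0.68), ([382.0, 276.0, 16.0, 20.0], 0.5)]
top small_knob_center [([327.0, 256.0, 11.0, 13.0], 0.62)]
top spindle [([225.0, 182.0, 9.0, 10.0], 0.6)]
top sealer [([236.0, 176.0, 61.0, 69.0], 0.88)]
side {'fx': 436.3640934263233, 'fy': 436.3640934263233, 'cx': 319.96430817181175, 'cy': 195.6181183369646, 'R': array([[-0.9232127 , -0.38413511, -0.01088706],
       [-0.29742102,  0.7321744 , -0.61274904],
       [ 0.24334965, -0.56245965, -0.79020256]]), 't': array([0.42772075, 0.32254696, 0.86560652])}
side knob_center [([374.0, 196.0, 19.0, 27.0], 0.92), ([406.0, 187.0, 22.0, 25.0], 0.76), ([414.0, 155.0, 24.0, 25.0], 0.68)]
side small_knob_center [([370.0, 231.0, 13.0, 16.0], 0.69)]
side spindle []
side sealer [([238.0, 294.0, 100.0, 102.0], 0.84)]
{'time': 0.5, 'joint_pos': array([-1.38398426e+00,  5.27225439e-02,  1.61296417e+00,  1.18385952e-05,
        1.47603098e+00, -1.19013742e-01]), 'joint_vel': array([-1.91652989e-03, -3.29211916e-04,  4.70884610e-05,  1.65856107e-03,
       -6.86794481e-04, -5.96879832e-04]), 'joint_efforts': array([-7.20303433e-04, -3.93216097e+01, -3.70028079e+01, -1.42387416e-04,
        1.31361732e-03, -1.10261530e-05]), 'tool_pos': array([ 0.18816062, -0.59594648,  0.23125121]), 'tool_rot': array([-6.26845653e-05,  9.88331668e-01,  1.52317135e-01,  3.77032234e-06]), 'contact_force': array([ 0.36869718, -0.57482401, -0.29161221]), 'ft_torque': array([-0.04837084, -0.0271027 , -0.02995227]), 'grasp_force': 0.0, 'gripper_width': 0.9997967020821993}
```

View pics/top0.png

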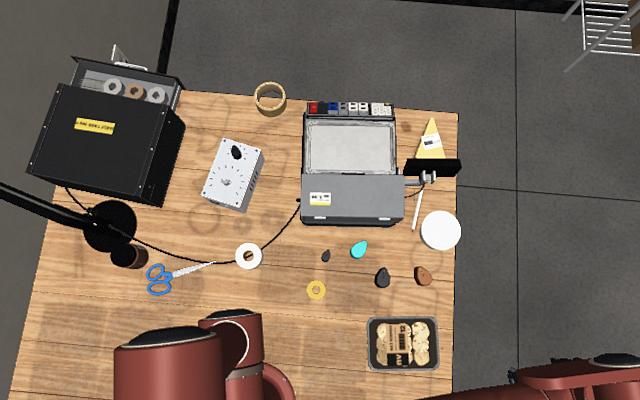

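View pics/side0.png

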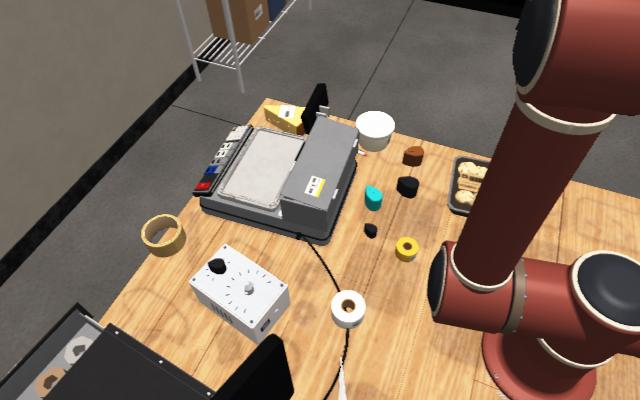

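The top picture shows the black large knob at (382,277). Things it could be confused with are the turquoise look-alike (360,250), the brown one (422,276), the small black knob (326,256) and the mounted dial knob (236,152). The spindle is at about (225,182). I choose the black one at (382,277), which is (407,187) in the side view, and check it in a close crop.

```bash
cat > h.py <<'E'
import numpy as np, cv2
from plant import optics, nets, state
C={c:optics.camera_info(c) for c in("top","side")}
def ray(c,u,v):
    i=C[c]; d=i["R"].T@np.array([(u-i["cx"])/i["fx"],(v-i["cy"])/i["fy"],1.]); return -i["R"].T@i["t"],d
def atz(c,u,v,z):
    o,d=ray(c,u,v); return o+d*(z-o[2])/d[2]
def proj(c,X):
    i=C[c]; p=np.atleast_2d(X)@i["R"].T+i["t"]; return np.c_[p[:,0]/p[:,2]*i["fx"]+i["cx"],p[:,1]/p[:,2]*i["fy"]+i["cy"]]
E
python3 - <<'E'
from h import *
a=cv2.imread("pics/top0.png");b=cv2.imread("pics/side0.png")
cr=lambda im,x,y,w=25:cv2.resize(im[y-w:y+w,x-w:x+w],(390,290*390//390+100),interpolation=cv2.INTER_CUBIC)
def cr(im,x,y,w=24): return cv2.resize(im[y-w:y+w,x-w:x+w],(290,290),interpolation=cv2.INTER_CUBIC)
o=np.vstack([np.hstack([cr(a,382,277),cr(a,232,178,40)]),np.hstack([cr(b,408,187),cr(b,240,285,48)])])
o=np.clip(o.astype(float)*1.0,0,255); o=(255*(o/255)**.55).astype(np.uint8)
cv2.imwrite("pics/crop.png",o)
for c,(u,v) in(("top",(382,277)),("side",(407,187))):
    optics.grab_frame(c)
    for r in nets.outline_of(c,"knob_center"):
        print(c,r["bbox"],r["confidence"])
        cv2.imwrite(f"pics/m_{c}_{int(r['bbox'][0])}.png",r["pixels"].astype(np.uint8)*255)
    for r in nets.outline_of(c,"sealer")[:1]: cv2.imwrite(f"pics/seal_{c}.png",r["pixels"].astype(np.uint8)*255)
    for r in nets.outline_of(c,"spindle")[:2]: print("sp",r["bbox"],r["confidence"])
print(atz("top",382,276,.03),atz("side",407,187,.022),atz("top",225,182,.12),atz("side",248,287,.125))
E
```

```text
top [359.5, 250.8, 18.7, 16.2] 0.63
top [383.1, 278.1, 13.9, 20.1] 0.53
top [421.5, 275.6, 19.8, 21.5] 0.49
side [414.2, 155.3, 23.4, 25.8] 0.85
side [407.8, 187.8, 17.0, 25.4] 0.59
side [374.4, 198.7, 16.3, 25.4] 0.57
[ 0.35628645 -0.30779368  0.03      ] [ 0.35225614 -0.30890842  0.022     ] [0.55570203 0.12288211 0.12      ] [0.55697137 0.12785608 0.125     ]
```

View pics/crop.png

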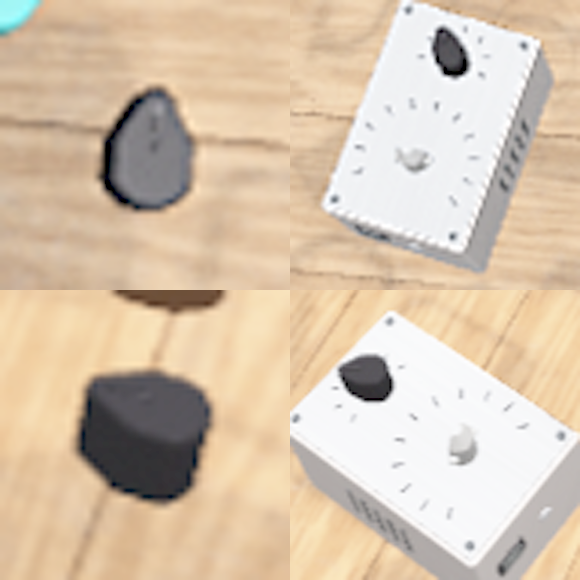

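The crop shows the black knob's nose pointing up in the image, roughly world +x. In the top picture the nose is at about (383,268) and the tail at about (382,287). The two-knob sealer is confirmed, with the bare spindle at about (225,183). Next I fit silhouettes for poses.

```bash
cat > fit.py <<'E'
from h import *
from scipy.optimize import minimize
S=8
def sil(c,P,org,sh):
    q=(proj(c,P)-org+.5)*S
    m=np.zeros(sh,np.uint8); cv2.fillConvexPoly(m,cv2.convexHull(np.round(q*16).astype(np.int32)),1,shift=4); return m
def outline(a,L,w,k=1.):   # plan: rounded tail, flats, narrowing nose
    th=np.linspace(np.pi/2,3*np.pi/2,15); R=np.c_[a*np.cos(th),w/2*np.sin(th)]
    return np.vstack([R,[[0.15*w,w/2],[.15*w,-w/2]],[[L-a,.05*w],[L-a,-.05*w]]])
def solid(p,O,z0,z1):
    x,y,t=p; r=np.array([[np.cos(t),-np.sin(t)],[np.sin(t),np.cos(t)]])
    q=O@r.T+[x,y]; return np.vstack([np.c_[q,np.full(len(q),z)] for z in(z0,z1)])
def cost(obs,P):
    e=0
    for c,m,org in obs:
        s=sil(c,P,org,m.shape); e+=(s^m).sum()/m.sum()
    return e
def fit(obs,f,p0,sc):
    best=None
    for k in range(2):
        r=minimize(lambda q:cost(obs,f(q)),p0,method="Nelder-Mead",options=dict(initial_simplex=np.vstack([p0]+[np.array(p0)+np.eye(len(p0))[i]*sc[i] for i in range(len(p0))]),xatol=1e-5,fatol=1e-5,maxiter=400)); p0=r.x
    return r.x,r.fun
def dark(c,u,v,w,thr):
    im=cv2.imread(f"pics/{c}0.png",0)[v-w:v+w,u-w:u+w]
    b=cv2.resize(im,None,fx=S,fy=S,interpolation=cv2.INTER_CUBIC); m=(b<thr).astype(np.uint8)
    n,l=cv2.connectedComponents(m); return (l==l[w*S,w*S]).astype(np.uint8),np.array([u-w,v-w])
E
python3 - <<'E'
from fit import *
# sealer
obs=[]
for c in("top","side"):
    m=cv2.imread(f"pics/seal_{c}.png",0); y,x=np.where(m); org=np.array([x.min()-8,y.min()-8])
    mm=m[org[1]:y.max()+8,org[0]:x.max()+8]; obs.append((c,(cv2.resize(mm,None,fx=S,fy=S,interpolation=cv2.INTER_LINEAR)>127).astype(np.uint8),org))
B=np.array([[.085,.055],[-.085,.055],[-.085,-.055],[.085,-.055]])
for o in(obs,obs[:1],obs[1:]):
    p,f=fit(o,lambda q:solid(q,B,0,.1),[.58,.11,-.3],[.01,.01,.1])
    r=np.array([np.cos(p[2]),np.sin(p[2])]); sp=p[:2]-.03*r; dial=p[:2]+.05*r
    print("sealer",p.round(4),f,"spindle",sp.round(4),"px",[proj(c,[*sp,.132]).round(1).tolist() for c in("top","side")],"dial",dial.round(4))
for nm,dk,z0,sz,g in(("big",[("top",382,277,20),("side",407,187,22)],0,(.054,.036,.044),[.35,-.308,0]),
    ("dial",[("top",236,152,16),("side",217,266,18)],.1,(.033,.022,.0272),[.65,.1,-.3])):
    for thr in(70,85):
        o=[]
        for c,u,v,w in dk: m,org=dark(c,u,v,w,thr); o.append((c,m,org))
        for oo in(o,o[:1],o[1:]):
          for d in ((0,) if nm=="big" else (-.7,0,.7)):
            p,f=fit(oo,lambda q:solid(q[:3],outline(sz[1]/2,sz[0],sz[1]),z0,z0+sz[2]),[g[0],g[1],g[2]+d],[.01,.01,.2])
            print(nm,thr,len(oo),p.round(4),round(f,3),[int(m[1].sum()/64) for m in oo])
E
```

```text
sealer [ 0.5923  0.1171 -0.2265] 0.12870204244230832 spindle [0.563  0.1239] px [[[224.0, 178.0]], [[245.7, 282.5]]] dial [0.641  0.1059]
sealer [ 0.5923  0.1166 -0.2148] 0.058909724460199805 spindle [0.563 0.123] px [[[224.3, 178.0]], [[245.9, 282.1]]] dial [0.6411 0.1059]
sealer [ 0.5932  0.117  -0.2348] 0.06788108680310515 spindle [0.564  0.1239] px [[[224.0, 177.6]], [[245.2, 282.3]]] dial [0.6418 0.1053]
big 70 2 [ 0.3453 -0.3113 -0.0457] 1.042 [1485, 375]
big 70 1 [ 0.3697 -0.2733  0.4805] 0.847 [1485]
big 70 1 [ 0.3452 -0.3102 -0.068 ] 0.079 [375]
big 85 2 [ 0.3447 -0.3085 -0.0731] 0.19 [239, 386]
big 85 1 [ 0.3449 -0.308  -0.0491] 0.097 [239]
big 85 1 [ 0.3449 -0.3105 -0.0496] 0.063 [386]
dial 70 2 [0.6376 0.1068 0.2776] 0.329 [92, 199]
dial 70 2 [0.6363 0.1063 0.3097] 0.269 [92, 199]
dial 70 2 [0.6365 0.106  0.3547] 0.266 [92, 199]
dial 70 1 [0.6372 0.1064 0.3632] 0.115 [92]
dial 70 1 [0.6371 0.1067 0.319 ] 0.116 [92]
dial 70 1 [0.6369 0.1062 0.3699] 0.117 [92]
dial 70 1 [ 0.6382  0.1061 -0.8992] 0.343 [199]
dial 70 1 [0.6359 0.1061 0.239 ] 0.12 [199]
dial 70 1 [0.6359 0.1061 0.2431] 0.121 [199]
dial 85 2 [0.6367 0.1059 0.3094] 0.225 [95, 204]
dial 85 2 [0.6365 0.1058 0.3486] 0.221 [95, 204]
dial 85 2 [0.6365 0.1058 0.3361] 0.219 [95, 204]
dial 85 1 [0.6372 0.1064 0.3653] 0.08 [95]
dial 85 1 [0.637  0.1065 0.342 ] 0.081 [95]
dial 85 1 [0.6371 0.1065 0.3302] 0.079 [95]
dial 85 1 [ 0.6378  0.106  -0.8713] 0.337 [204]
dial 85 1 [0.636  0.1057 0.2836] 0.1 [204]
dial 85 1 [0.6361 0.1056 0.2851] 0.099 [204]
```

Run:
```python
from fit import *
a=cv2.imread("pics/top0.png");b=cv2.imread("pics/side0.png")
def cr(im,x,y,w): return cv2.resize(im[y-w:y+w,x-w:x+w],(380,380),interpolation=cv2.INTER_CUBIC)
x=[cr(a,225,182,14),cr(b,248,287,16)]
x=[np.clip((i.astype(float)-90)*1.6,0,255).astype(np.uint8) for i in x]
cv2.imwrite("pics/sp.png",np.hstack(x))
# plate corners by fit overlay
y=[]
for c,im,(u,v),w in(("top",a,(236,176),45),("side",b,(240,292),62)):
    k=380/(2*w); z=cr(im,u,v,w)
    for p,col in(([.5923,.1171,-.2265],(0,0,255)),([.588,.1171,-.2265],(0,200,0))):
        B=np.array([[.085,.055],[-.085,.055],[-.085,-.055],[.085,-.055]])
        q=(proj(c,solid(p,B,.1,.1)[:4])-[u-w,v-w]+.5)*k
        cv2.polylines(z,[q.astype(np.int32)],True,col,1)
    y.append(z)
cv2.imwrite("pics/ov.png",np.hstack(y))
for z in(.1,.116,.132): print(z,atz("top",225,181.6,z),atz("side",249,287.7,z))
```

```text
0.1 [0.56158196 0.12811657 0.1       ] [0.56352583 0.11900416 0.1       ]
0.116 [0.55772247 0.12404198 0.116     ] [0.55775987 0.12502743 0.116     ]
0.132 [0.55386298 0.1199674  0.132     ] [0.55199391 0.13105069 0.132     ]
```

View pics/sp.png

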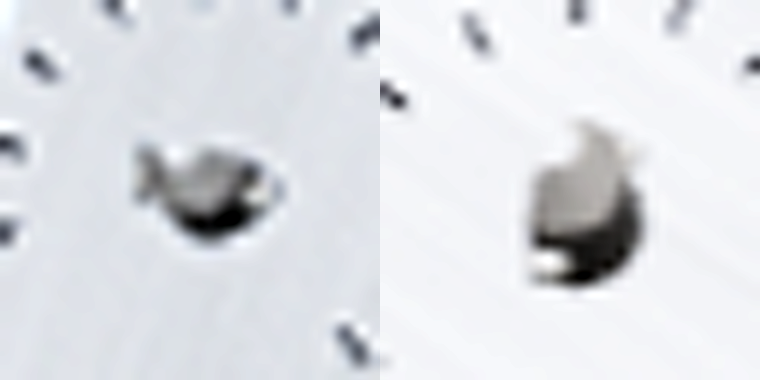

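View pics/ov.png

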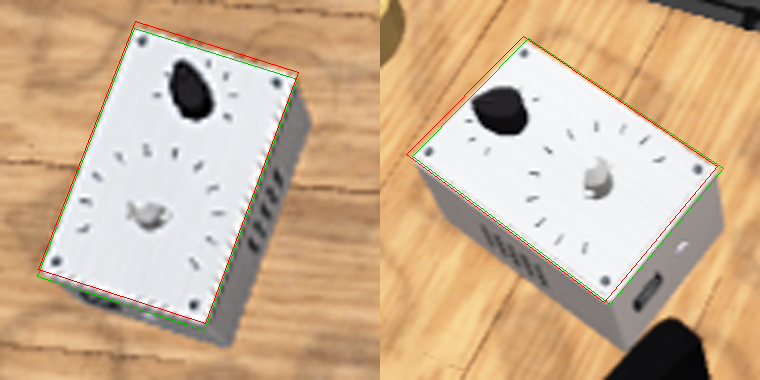

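The overlay shows the green outline (0.588, 0.117) fitting the plate better than the red one. The spindle is at crop (148,213), ringed by 11 scale ticks. A circle through the ticks gives the axis and the dial direction.

Run:
```python
from fit import *
from scipy.optimize import least_squares
def circ(c,T,u,v,w):
    T=np.array(T,float); k=2*w/380
    P=np.array([atz(c,u-w+x*k-.5,v-w+y*k-.5,.1)[:2] for x,y in T])
    r=least_squares(lambda q:np.hypot(*(P-q[:2]).T)-q[2],[.56,.124,.03]).x
    print(c,r.round(4),np.degrees(np.arctan2(*(P-r[:2]).T[::-1])).round(1))
circ("top",[(83,229),(85,201),(97,177),(120,157),(146,150),(175,153),(198,165),(214,187),(219,213),(212,240),(194,264)],236,176,45)
circ("side",[(x-380,y) for x,y in[(586,247),(557,239),(541,223),(533,200),(533,172),(548,150),(570,134),(597,126),(623,130),(645,141),(659,159)]],240,292,62)
# spindle D silhouette check: orientation/position
th=np.linspace(0,2*np.pi,60);
for c,u,v,w in(("top",225,182,14),("side",248,287,16)):
    pass
```

```text
top [0.5626 0.1251 0.0423] [ 107.7   83.2   60.1   34.3   11.6  -13.6  -36.3  -60.3  -83.6 -107.8
 -133.2]
side [0.5628 0.1234 0.0419] [ 109.2   82.6   61.2   37.3   10.5  -13.1  -36.9  -61.8  -86.3 -110.2
 -132.6]
```

Run:
```python
from fit import *
a=cv2.imread("pics/top0.png");b=cv2.imread("pics/side0.png")
def cr(im,x,y,w): return cv2.resize(im[y-w:y+w,x-w:x+w],(400,400),interpolation=cv2.INTER_CUBIC)
cv2.imwrite("pics/dial.png",np.hstack([cr(a,236,154,16),cr(b,217,270,24)]))
```

```text
(no output)
```

View pics/dial.png

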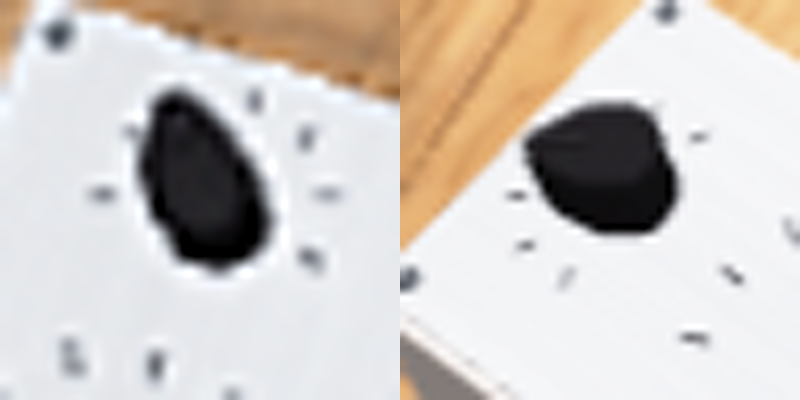

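Run:
```python
from fit import *
from scipy.optimize import least_squares
def pts(c,T,u,v,w):
    k=2*w/400; return np.array([atz(c,u-w+x*k-.5,v-w+y*k-.5,.1)[:2] for x,y in T])
A=pts("top",[(102,194),(132,132),(256,102),(306,138),(328,194),(311,258)],236,154,16)
B=pts("side",[(117,195),(126,245),(167,277),(299,137)],217,270,24)
for P in(A,B):
    r=least_squares(lambda q:np.hypot(*(P-q[:2]).T)-q[2],[.637,.106,.02]).x; print(r.round(4),(np.hypot(*(P-r[:2]).T)-r[2]).round(4),np.degrees(np.arctan2(*(P-r[:2]).T[::-1])).round(0))
# knob silhouette, varied tail/nose split; plan built on axis a behind
for a in(.011,.013,.015):
    o=[]
    for c,u,v,w in(("top",236,152,16),("side",217,266,18)): m,org=dark(c,u,v,w,110); o.append((c,m,org))
    for oo in(o[:1],o[1:]):
        p,f=fit(oo,lambda q:solid(q[:3],outline(a,.033,.022),.1,.1272),[.638,.106,.3],[.01,.01,.2]); print(a,p.round(4),round(f,3))
```

```text
[0.6402 0.1074 0.0242] [-0.0001  0.0001  0.     -0.0001  0.0001  0.    ] [  90.   54.  -14.  -47.  -80. -115.]
[0.641  0.1055 0.0239] [-0.  0. -0.  0.] [  23.   58.   92. -118.]
0.011 [0.6371 0.1063 0.374 ] 0.06
0.011 [0.6365 0.1051 0.354 ] 0.073
0.013 [0.6384 0.1069 0.3564] 0.064
0.013 [0.638  0.1057 0.3794] 0.067
0.015 [0.6393 0.1072 0.374 ] 0.08
0.015 [0.6395 0.1063 0.3612] 0.069
```

Tick circles in both views give the dial axis at (0.6405, 0.1065) and the spindle axis at (0.5627, 0.1243). They are 79.8 mm apart against a known 80, and the yaw is about −0.228. The dial knob also shows that the bore axis lies near mid-length. That puts the large knob's axis at about (0.351, −0.309) with yaw about −0.06. Now moving above it.

```bash
cat > rel.py <<'E'
import sys,numpy as np
from scipy.spatial.transform import Rotation as Ro
from plant import state
s=state(); q=s["tool_rot"]; R=Ro.from_quat([*q[1:],q[0]]).as_matrix()
x,y,z,yaw=map(float,sys.argv[1:5])
T=np.array([[np.cos(yaw),np.sin(yaw),0],[np.sin(yaw),-np.cos(yaw),0],[0,0,-1]])
print("now",s["tool_pos"].round(4),"yaw",np.arctan2(R[1,0],R[0,0]).round(3),"t",s["time"],"q",s["joint_pos"].round(2))
print("d",(R.T@(np.array([x,y,z])-s["tool_pos"])/.8).round(4),"r",(Ro.from_matrix(R.T@T).as_rotvec()/1.5).round(4))
E
python3 rel.py .351 -.309 .15 -.06
python3 -m inch '[{"dx":0.302,"dy":-0.281,"dz":0.1,"rz":0.244},{"dx":0.302,"dy":-0.281,"dz":0.1,"rz":0.244},{"dx":0.302,"dy":-0.281,"dz":0.1,"rz":0.244},{"dx":0.302,"dy":-0.281,"dz":0.1,"rz":0.244},{"dx":0.302,"dy":-0.281,"dz":0.1,"rz":0.244}]' 1
python3 rel.py .351 -.309 .15 -.06
```

```text
now [ 0.1882 -0.596   0.2313] yaw 0.306 t 0.9 q [-1.38  0.05  1.61 -0.    1.48 -0.12]
d [ 0.3021 -0.2808  0.1017] r [0.     0.     0.2439]
now [ 0.1882 -0.596   0.2313] yaw 0.306 t 0.9 q [-1.38  0.05  1.61 -0.    1.48 -0.12]
d [ 0.3021 -0.2808  0.1017] r [0.     0.     0.2439]validation failed for argument at $[0]...
```

```bash
python3 -m inch '[{"dx":0.302,"dy":-0.281,"dz":0.1,"rx":0,"ry":0,"rz":0.244},{"dx":0.302,"dy":-0.281,"dz":0.1,"rx":0,"ry":0,"rz":0.244},{"dx":0.302,"dy":-0.281,"dz":0.1,"rx":0,"ry":0,"rz":0.244},{"dx":0.302,"dy":-0.281,"dz":0.1,"rx":0,"ry":0,"rz":0.244},{"dx":0.302,"dy":-0.281,"dz":0.1,"rx":0,"ry":0,"rz":0.244}]' 1
python3 rel.py .351 -.309 .15 -.06
```

```text
time: 1.4
tool_pos: [0.3086, -0.383, 0.1721]
tool_rot: [0.0, 1.0, -0.03, 0.0]
contact_force: [0.1, 0.2, -0.4]
gripper_width: 1.0
grasp_force: 0.0
now [ 0.3086 -0.383   0.1721] yaw -0.061 t 1.4 q [-1.04 -0.23  1.98  0.    1.39  0.59]
d [ 0.0473 -0.0955  0.0276] r [ 0.0003 -0.0003 -0.0006]
```

```bash
python3 -m inch '[{"dx":0.047,"dy":-0.095,"dz":0.05,"rx":0,"ry":0,"rz":0},{"dx":0.047,"dy":-0.095,"dz":0.05,"rx":0,"ry":0,"rz":0},{"dx":0.047,"dy":-0.095,"dz":0.05,"rx":0,"ry":0,"rz":0},{"dx":0.047,"dy":-0.095,"dz":0.05,"rx":0,"ry":0,"rz":0}]' 1
python3 rel.py .351 -.309 .015 -.06
python3 - <<'E'
from h import *
for c,(u,v) in(("top",(382,277)),("side",(407,187))):
    im=optics.grab_frame(c); cv2.imwrite(f"pics/{c}1.png",im[...,::-1])
    print(proj(c,[.351,-.309,.022]))
a=cv2.imread("pics/top1.png")[220:330,320:450];b=cv2.imread("pics/side1.png")[130:240,340:470]
cv2.imwrite("pics/ap.png",np.hstack([cv2.resize(i,None,fx=3,fy=3,interpolation=cv2.INTER_CUBIC) for i in(a,b)]))
E
```

```text
time: 1.8
tool_pos: [0.3502, -0.3104, 0.1322]
tool_rot: [0.0, 1.0, -0.029, -0.0]
contact_force: [-0.1, 0.8, 0.5]
gripper_width: 1.003
grasp_force: 0.0
now [ 0.3502 -0.3104  0.1322] yaw -0.058 t 1.8 q [-0.88 -0.25  2.07 -0.    1.33  0.74]
d [ 0.001  -0.0018  0.1465] r [0.     0.0004 0.0012]
[[381.87290804 278.10188559]]
[[407.49078843 187.11881085]]
```

View pics/ap.png

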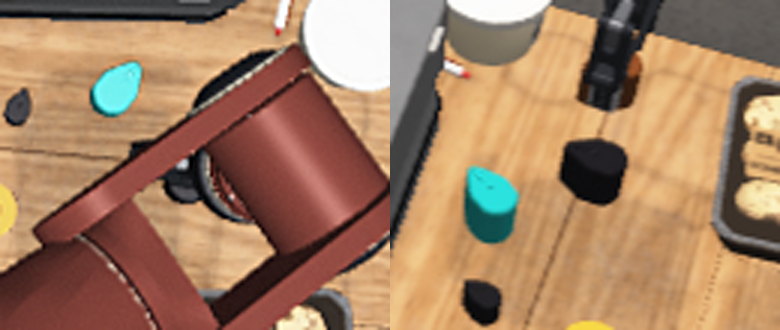

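The side picture shows the black knob at crop (594,170), clear below the gripper. The one visible finger is still high, with only image overlap on the brown look-alike. Descending and closing.

```bash
python3 -m inch '[{"dx":0.001,"dy":-0.002,"dz":0.05,"rx":0,"ry":0,"rz":0},{"dx":0.001,"dy":-0.002,"dz":0.1,"rx":0,"ry":0,"rz":0},{"dx":0.001,"dy":-0.002,"dz":0.146,"rx":0,"ry":0,"rz":0},{"dx":0.001,"dy":-0.002,"dz":0.146,"rx":0,"ry":0,"rz":0}]'
python3 -m inch '[{"dx":0,"dy":0,"dz":0,"rx":0,"ry":0,"rz":0},{"dx":0,"dy":0,"dz":0,"rx":0,"ry":0,"rz":0},{"dx":0,"dy":0,"dz":0,"rx":0,"ry":0,"rz":0},{"dx":0,"dy":0,"dz":0,"rx":0,"ry":0,"rz":0},{"dx":0,"dy":0,"dz":0,"rx":0,"ry":0,"rz":0}]' -1
python3 -m inch '[{"dx":0,"dy":0,"dz":0,"rx":0,"ry":0,"rz":0},{"dx":0,"dy":0,"dz":0,"rx":0,"ry":0,"rz":0}]' -1
python3 rel.py .351 -.309 .235 -.06
```

```text
time: 2.3
tool_pos: [0.3477, -0.3075, 0.0112]
tool_rot: [-0.004, 0.999, -0.031, -0.003]
contact_force: [-0.2, 0.9, -0.2]
gripper_width: 1.003
grasp_force: 0.0
time: 2.8
tool_pos: [0.3524, -0.3113, 0.0183]
tool_rot: [0.002, 1.0, -0.03, 0.002]
contact_force: [-0.4, -0.5, 6.7]
gripper_width: 0.406
grasp_force: 60.7
time: 3.0
tool_pos: [0.3525, -0.3114, 0.0184]
tool_rot: [0.002, 1.0, -0.03, 0.002]
contact_force: [-0.8, -1.0, 6.8]
gripper_width: 0.408
grasp_force: 60.7
now [ 0.3525 -0.3114  0.0184] yaw -0.06 t 3.0 q [-0.88 -0.08  2.13 -0.    1.09  0.75]
d [-0.0011 -0.0018 -0.2708] r [ 0.0026 -0.0022  0.    ]
```

```bash
python3 -m inch '[{"dx":0,"dy":0,"dz":-0.06,"rx":0,"ry":0,"rz":0},{"dx":0,"dy":0,"dz":-0.12,"rx":0,"ry":0,"rz":0},{"dx":0,"dy":0,"dz":-0.18,"rx":0,"ry":0,"rz":0},{"dx":0,"dy":0,"dz":-0.24,"rx":0,"ry":0,"rz":0},{"dx":0,"dy":0,"dz":-0.3,"rx":0,"ry":0,"rz":0}]'
python3 rel.py .5635 .1243 .27 -.228
```

```text
time: 3.5
tool_pos: [0.3508, -0.3091, 0.2584]
tool_rot: [0.001, 1.0, -0.03, 0.001]
contact_force: [0.4, -1.1, 0.2]
gripper_width: 0.41
grasp_force: 60.0
now [ 0.3508 -0.3091  0.2584] yaw -0.06 t 3.5 q [-0.88 -0.35  1.93 -0.    1.56  0.75]
d [ 0.233  -0.5567 -0.0149] r [ 0.0008 -0.0009  0.112 ]
```

```bash
python3 -m inch '[{"dx":0.233,"dy":-0.557,"dz":-0.015,"rx":0,"ry":0,"rz":0.112},{"dx":0.233,"dy":-0.557,"dz":-0.015,"rx":0,"ry":0,"rz":0.112},{"dx":0.233,"dy":-0.557,"dz":-0.015,"rx":0,"ry":0,"rz":0.112},{"dx":0.233,"dy":-0.557,"dz":-0.015,"rx":0,"ry":0,"rz":0.112},{"dx":0.233,"dy":-0.557,"dz":-0.015,"rx":0,"ry":0,"rz":0.112}]'
python3 rel.py .5635 .1243 .27 -.228
```

```text
time: 4.0
tool_pos: [0.459, -0.0889, 0.2628]
tool_rot: [0.0, 0.993, -0.114, 0.001]
contact_force: [1.2, 0.1, -0.8]
gripper_width: 0.41
grasp_force: 60.0
now [ 0.459  -0.0889  0.2628] yaw -0.228 t 4.0 q [-0.35 -0.36  1.93 -0.    1.57  1.45]
d [ 0.067  -0.2891 -0.009 ] r [ 0.0002 -0.0016 -0.0002]
```

```bash
python3 -m inch '[{"dx":0.067,"dy":-0.289,"dz":0,"rx":0,"ry":0,"rz":0},{"dx":0.067,"dy":-0.289,"dz":0,"rx":0,"ry":0,"rz":0},{"dx":0.067,"dy":-0.289,"dz":0,"rx":0,"ry":0,"rz":0},{"dx":0.067,"dy":-0.289,"dz":0,"rx":0,"ry":0,"rz":0},{"dx":0.067,"dy":-0.289,"dz":0,"rx":0,"ry":0,"rz":0}]'
python3 -m inch '[{"dx":0,"dy":0,"dz":0.06,"rx":0,"ry":0,"rz":0},{"dx":0,"dy":0,"dz":0.11,"rx":0,"ry":0,"rz":0},{"dx":0,"dy":0,"dz":0.11,"rx":0,"ry":0,"rz":0}]'
python3 rel.py .5635 .1243 .16 -.228
python3 - <<'E'
from h import *
for c in("top","side"):
    im=optics.grab_frame(c); cv2.imwrite(f"pics/{c}2.png",im[...,::-1])
a=cv2.imread("pics/top2.png")[130:230,180:290];b=cv2.imread("pics/side2.png")[215:335,180:312]
cv2.imwrite("pics/ab.png",np.hstack([cv2.resize(i,(396,360),interpolation=cv2.INTER_CUBIC) for i in(a,b)]))
E
```

```text
time: 4.5
tool_pos: [0.5636, 0.1252, 0.2624]
tool_rot: [-0.0, 0.994, -0.113, 0.001]
contact_force: [0.7, -0.2, -0.1]
gripper_width: 0.409
grasp_force: 60.0
time: 4.8
tool_pos: [0.5585, 0.1224, 0.1669]
tool_rot: [0.001, 0.994, -0.113, -0.006]
contact_force: [-0.5, 0.2, -0.8]
gripper_width: 0.405
grasp_force: 60.0
now [0.5585 0.1224 0.1669] yaw -0.227 t 4.8 q [ 0.09 -0.02  1.79 -0.    1.38  1.88]
d [ 0.0056 -0.0038  0.0086] r [0.0026 0.008  0.0005]
```

View pics/ab.png

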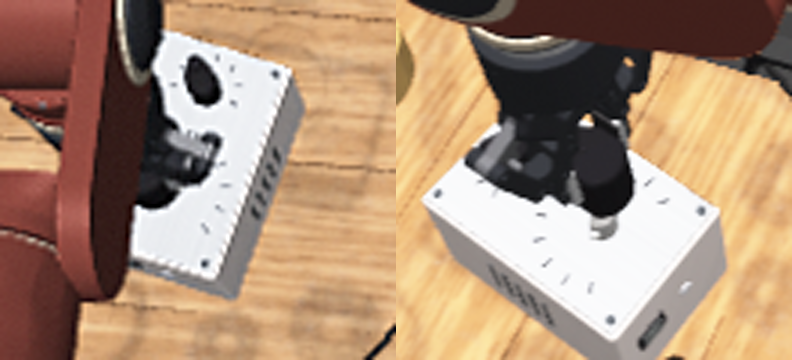

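The side picture shows the knob at crop (605,175), held upright just above the spindle at (602,225), and the fingers are clear of the dial knob. Letting it settle, then going down in small steps.

```bash
python3 -m inch '[{"dx":0,"dy":0,"dz":0,"rx":0,"ry":0,"rz":0},{"dx":0,"dy":0,"dz":0,"rx":0,"ry":0,"rz":0},{"dx":0,"dy":0,"dz":0,"rx":0,"ry":0,"rz":0},{"dx":0,"dy":0,"dz":0,"rx":0,"ry":0,"rz":0}]'
python3 rel.py .5635 .1243 .145 -.228
```

```text
time: 5.3
tool_pos: [0.5636, 0.1221, 0.1751]
tool_rot: [-0.0, 0.993, -0.114, 0.001]
contact_force: [0.0, -0.1, -1.2]
gripper_width: 0.41
grasp_force: 60.0
now [0.5636 0.1221 0.1751] yaw -0.228 t 5.3 q [ 0.08 -0.02  1.78 -0.    1.38  1.88]
d [-0.0009 -0.0026  0.0376] r [-0.0004 -0.0014 -0.0003]
```

```bash
python3 -m inch '[{"dx":-0.001,"dy":-0.003,"dz":0.012,"rx":0,"ry":0,"rz":0},{"dx":-0.001,"dy":-0.003,"dz":0.024,"rx":0,"ry":0,"rz":0},{"dx":-0.001,"dy":-0.003,"dz":0.036,"rx":0,"ry":0,"rz":0},{"dx":-0.001,"dy":-0.003,"dz":0.036,"rx":0,"ry":0,"rz":0},{"dx":-0.001,"dy":-0.003,"dz":0.036,"rx":0,"ry":0,"rz":0}]'
python3 rel.py .5635 .1243 .135 -.228
```

```text
time: 5.8
tool_pos: [0.5623, 0.1247, 0.144]
tool_rot: [0.0, 0.993, -0.114, -0.001]
contact_force: [-0.5, -0.2, 0.2]
gripper_width: 0.407
grasp_force: 60.0
now [0.5623 0.1247 0.144 ] yaw -0.228 t 5.8 q [ 0.09  0.01  1.81 -0.    1.33  1.89]
d [0.0016 0.0002 0.0112] r [ 0.0003  0.001  -0.0001]
```

```bash
python3 -m inch '[{"dx":0.001,"dy":0,"dz":0.004,"rx":0,"ry":0,"rz":0},{"dx":0.001,"dy":0,"dz":0.009,"rx":0,"ry":0,"rz":0},{"dx":0.001,"dy":0,"dz":0.014,"rx":0,"ry":0,"rz":0},{"dx":0.001,"dy":0,"dz":0.014,"rx":0,"ry":0,"rz":0}]'
python3 rel.py .5635 .1243 .127 -.228
```

```text
time: 6.2
tool_pos: [0.563, 0.1245, 0.1328]
tool_rot: [0.0, 0.993, -0.114, -0.001]
contact_force: [-0.4, -0.1, -1.0]
gripper_width: 0.41
grasp_force: 60.0
now [0.563  0.1245 0.1328] yaw -0.228 t 6.2 q [ 0.09  0.02  1.82 -0.    1.31  1.89]
d [0.0007 0.0002 0.0073] r [ 0.0003  0.0009 -0.0001]
```

Past the taper with no force. Continuing.

```bash
python3 -m inch '[{"dx":0,"dy":0,"dz":0.004,"rx":0,"ry":0,"rz":0},{"dx":0,"dy":0,"dz":0.008,"rx":0,"ry":0,"rz":0},{"dx":0,"dy":0,"dz":0.008,"rx":0,"ry":0,"rz":0}]'
python3 -m inch '[{"dx":0,"dy":0,"dz":0.004,"rx":0,"ry":0,"rz":0},{"dx":0,"dy":0,"dz":0.007,"rx":0,"ry":0,"rz":0},{"dx":0,"dy":0,"dz":0.007,"rx":0,"ry":0,"rz":0}]'
python3 rel.py .5635 .1243 .1184 -.228
```

```text
time: 6.5
tool_pos: [0.5634, 0.1254, 0.1273]
tool_rot: [-0.001, 0.993, -0.114, -0.0]
contact_force: [-0.2, 3.6, 1.3]
gripper_width: 0.406
grasp_force: 60.4
time: 6.8
tool_pos: [0.5631, 0.1249, 0.121]
tool_rot: [-0.0, 0.994, -0.114, -0.0]
contact_force: [-0.9, 2.7, -3.1]
gripper_width: 0.407
grasp_force: 60.9
now [0.5631 0.1249 0.121 ] yaw -0.228 t 6.8 q [0.09 0.03 1.82 0.   1.29 1.89]
d [0.0006 0.0006 0.0032] r [-0.0002  0.0004 -0.    ]
```

```bash
python3 -m inch '[{"dx":0,"dy":0,"dz":0.003,"rx":0,"ry":0,"rz":0},{"dx":0,"dy":0,"dz":0.005,"rx":0,"ry":0,"rz":0},{"dx":0,"dy":0,"dz":0.005,"rx":0,"ry":0,"rz":0},{"dx":0,"dy":0,"dz":0.005,"rx":0,"ry":0,"rz":0}]'
python3 rel.py .5635 .1243 .1184 -.228
```

```text
time: 7.2
tool_pos: [0.5632, 0.1249, 0.1184]
tool_rot: [-0.0, 0.994, -0.114, -0.001]
contact_force: [-5.1, 4.0, 5.8]
gripper_width: 0.408
grasp_force: 61.8
now [0.5632 0.1249 0.1184] yaw -0.228 t 7.2 q [0.09 0.04 1.82 0.   1.28 1.89]
d [0.0005 0.0006 0.    ] r [-0.0001  0.0008 -0.0001]
```

```bash
python3 -m inch '[{"dx":0,"dy":0,"dz":0.004,"rx":0,"ry":0,"rz":0},{"dx":0,"dy":0,"dz":0.004,"rx":0,"ry":0,"rz":0},{"dx":0,"dy":0,"dz":0.004,"rx":0,"ry":0,"rz":0}]'
```

```text
time: 7.5
tool_pos: [0.5633, 0.1249, 0.1184]
tool_rot: [0.0, 0.994, -0.114, -0.001]
contact_force: [-14.1, 2.6, 19.4]
gripper_width: 0.408
grasp_force: 63.3
```

It is hard down at z 0.1184, the predicted seated height, with 19 N. Easing off, opening and retreating.

```bash
python3 -m inch '[{"dx":0,"dy":0,"dz":-0.005,"rx":0,"ry":0,"rz":0},{"dx":0,"dy":0,"dz":-0.005,"rx":0,"ry":0,"rz":0},{"dx":0,"dy":0,"dz":-0.005,"rx":0,"ry":0,"rz":0},{"dx":0,"dy":0,"dz":-0.005,"rx":0,"ry":0,"rz":0},{"dx":0,"dy":0,"dz":-0.005,"rx":0,"ry":0,"rz":0}]' 1
python3 -m inch '[{"dx":0,"dy":0,"dz":-0.05,"rx":0,"ry":0,"rz":0},{"dx":0,"dy":0,"dz":-0.1,"rx":0,"ry":0,"rz":0},{"dx":0,"dy":0,"dz":-0.15,"rx":0,"ry":0,"rz":0},{"dx":0,"dy":0,"dz":-0.15,"rx":0,"ry":0,"rz":0}]' 1
python3 -m inch '[{"dx":0,"dy":0.06,"dz":0,"rx":0,"ry":0,"rz":0},{"dx":0,"dy":0.12,"dz":0,"rx":0,"ry":0,"rz":0},{"dx":0,"dy":0.18,"dz":0,"rx":0,"ry":0,"rz":0},{"dx":0,"dy":0.24,"dz":0,"rx":0,"ry":0,"rz":0},{"dx":0,"dy":0.25,"dz":0,"rx":0,"ry":0,"rz":0}]' 1
python3 - <<'E'
from fit import *
for c in("top","side"):
    im=optics.grab_frame(c); cv2.imwrite(f"pics/{c}0.png",im[...,::-1])
a=cv2.imread("pics/top0.png")[130:230,180:290];b=cv2.imread("pics/side0.png")[215:335,180:312]
cv2.imwrite("pics/fin.png",np.hstack([cv2.resize(i,(396,360),interpolation=cv2.INTER_CUBIC) for i in(a,b)]))
u=proj("top",[.563,.1245,.122])[0].astype(int);v=proj("side",[.563,.1245,.122])[0].astype(int)
o=[]
for c,q in(("top",u),("side",v)):
    m,g=dark(c,*q,22,90); o.append((c,m,g))
for oo in (o,o[:1],o[1:]):
    p,f=fit(oo,lambda q:solid(q[:3],outline(.024,.054,.036),.1+q[3],.144+q[3]),[.563,.1245,-.228,0],[.005,.005,.1,.006]); print(p.round(4),round(f,3))
E
```

```text
time: 8.0
tool_pos: [0.5633, 0.1244, 0.1179]
tool_rot: [0.0, 0.993, -0.114, -0.0]
contact_force: [-0.0, 0.8, -0.1]
gripper_width: 0.998
grasp_force: 0.0
time: 8.4
tool_pos: [0.567, 0.1248, 0.2463]
tool_rot: [-0.001, 0.993, -0.114, 0.006]
contact_force: [0.4, -1.0, 0.7]
gripper_width: 0.999
grasp_force: 0.0
time: 8.9
tool_pos: [0.517, -0.074, 0.2376]
tool_rot: [0.001, 0.993, -0.116, -0.001]
contact_force: [0.9, 0.8, 0.1]
gripper_width: 1.001
grasp_force: 0.0
[ 5.603e-01  1.239e-01 -1.957e-01  5.000e-04] 0.254
[ 0.5614  0.1256 -0.2281 -0.0027] 0.177
[ 0.5606  0.1233 -0.1674 -0.0007] 0.064
```

View pics/fin.png

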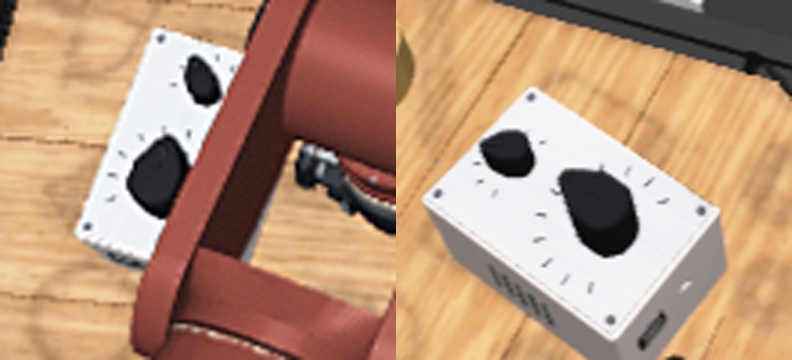

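The final picture shows the large knob on the spindle at side crop (605,210). The fit puts its underside within 1 mm of the plate, the nose points along +x, and the gripper is clear. Handing in.

```bash
python3 -c "
from plant import ticket
print(ticket.job_done())"
```

```text
the job is handed in; nothing more can be done
None
```

The large knob is pushed fully down on the D-spindle and let go, with its nose toward +x; the small knob was not touched, and the job is handed in (no verdict came back).

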